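# Clear a clamp stage and fix a grating mount with a slip-clutch knob

### The arm

A 6-joint arm with a two-finger parallel gripper is mounted at the origin on the work surface. World frame = base frame: x ahead of the robot, y to its left, z up, the work surface at z = 0. Lengths are in m, angles in rad, forces in N, time in s.
With the tool pointing down it reaches from about 0.3 to 0.775 m from the base axis. Payload 14.6 kg.
Tool frame: the origin (TCP) lies between the finger pads; the fingertips stand bot.tips_ahead ahead of it and the grasp point (between the pads) is the TCP (bot.tips_ahead is the distance from the TCP to the fingertips, in m); z points along the fingers, y is the direction in which the jaws open and shut (so a half turn about z gives the same grasp; the last joint's range is limited). The gripper opens to 94 mm and grips with 3 to 60 N. Pads are 16 mm wide; open, the fingers measure 119 mm over their backs; the gripper's body (75 mm by 177 mm) begins 78 mm behind the grasp point.
Start: joints at [1.15, 0.3, 1.521, -0, 1.321, -0.067], TCP at [0.191, 0.516, 0.224] pointing down, gripper open.
Joint ranges: [-3.03, 3.03], [-0.79, 2.21], [0.23, 2.52], [-1.04, 4.18], [0, 3.07], [-2.55, 2.55]. Speed limits (rad/s): [2.22, 2.22, 2.57, 3.14, 3.14, 3.14].

### API

Orientations are given as a rotation vector (axis times angle).
In Python, from plant import bot, solver, monitor, grab_frame, masks_of, place_of gives the robot as it stands. The module is installed in compiled form; this text tells all that it offers. Calls block until the motion is done:
- bot.move_ptp(position, orientation): joint-space move of the TCP to a pose.
- bot.move_straight(position, rotation=None, feed=0.15): straight line of the TCP; rotation=None keeps the orientation; feed is the mean speed in m/s.
- bot.movej(angles): joint-space move.
- bot.gripper_to(opening, effort=None): finger opening in m; effort is the grip in N (None keeps the last); returns when the fingers have stopped.
- bot.sleep(seconds).
- solver.inverse_kinematics(position, orientation): joint angles nearest the present ones, or None.
- monitor.observe(): the state.
- grab_frame(name): name is "scene" or "top" or "wrist"; returns a dict with "image" (384x512x3 uint8, red, green, blue), "z_map" (384x512 float32, m along the optical axis (not along the pixel's ray), 0 where there is no reading), "mtx" (3x3 intrinsics, pixels), "dist_coeffs" ([k1, k2, p1, p2, k3] as OpenCV has them; the pictures are not rectified), "T" (4x4, takes a point from camera to world coordinates). Camera axes: x right, y down, z forward; pixel columns grow to the right and rows downward; lengths in m; the calibration is good to about 2 mm. A picture is of the moment at which its call begins.
A pose or a line that the arm cannot do raises bot.PlanningError and nothing moves.
- bot.hand_in(): hands the job in, once; it reports no verdict.
Trained networks look in a picture, given as the dict that the camera call returned (one of the last four; its "shot" number tells which), for a name from the list of things; names that differ only in an ending like _2 or _b are one class to them, and where a whole thing is asked for, a point or a joint stands for the part that bears it (a point fixed in the world has none). Each returns a list of dicts, best first, with "p" (0 to 1); they miss things now and then, are a little off and sometimes report something else, mostly with a low value. They report only what shows in the picture. A call takes as long as a camera call. They do not tell look-alikes from the thing itself.
- masks_of(picture, target): "pixels" (384x512 bool, what is visible of it) and "bbox" ([left, top, width, height] in pixels, round what is visible of it).
- place_of(picture, target): "centre" ([column, row] in pixels: a listed point, or the origin of a listed thing).
The state is a dict: "clock": time; "qpos": joint angles; "qvel": joint speeds; "tau": joint torques, N m; "tcp_pos": TCP position; "tool_rot": TCP orientation; "contact_force": force on the tool from outside, world axes, zero at the start; "wrist_torque": the same for the moment, N m; "opening": finger opening in m.
Only numpy, scipy, OpenCV 4.12 (cv2) and the standard library are available. Lean on these libraries where they do the work, as an engineer would, in place of code of your own. Each camera call takes 0.05 s, during which the arm holds its last target.

### The job

Get the green clamp stage ready: use the scraper (never pick chips up in the fingers) to wipe every white chip off its plate into the stage's own metal tray, and put the scraper back standing on its blue mat. Once the plate is clear, stand the grating mount on the plate between the jaw and the fence, its base flat and its wide base sides facing them, let go of it, and turn the black knob clockwise to close the jaw until the knob's clutch first slips with the mount held tight: let it slip just a little (about 10 to 30 degrees), stop there and let go. Leave the eyepiece and the jar where they stand.

Things in the scene. Friction and masses are not known exactly. Their poses are not given: they have to be found in the camera images.
- stage: Fixed pale green clamp stage. Origin on the table under its middle, z up. Flat dark plate: top at z = 35 mm, y = -75 to +75 mm. The jaw slides along the stage's +x towards the fixed fence; between them the plate is a channel along y, 84 to 94 mm wide at the start, open at both ends. Beyond the plate's +y edge is the tray: chips pushed off that edge fall in. Knob axis at x = -100 mm, y = 0.
- fence (a point): Foot of the middle of the fixed green fence's face, on the plate at stage x = +60 mm, z = 35 mm; axes as the stage's. The fence is 130 mm long in y, 22 mm thick, its top 25 mm above the plate.
- tray (a point): Centre of the inner floor of the open dark grey metal tray fixed to the stage, at stage x = 12, y = 120, z = 4 mm; axes as the stage's. Inside 142 mm (x) x 91 mm (y), from the plate's edge at stage y = 75 mm to 166 mm; walls up to 30 mm above the table.
- jaw: Steel sliding jaw with a red sprung pad in front (gives up to 6 mm, 4 N per mm), 70 mm long in y, 27 mm thick in all, top 25 mm above the plate, a toothed bar behind. Origin at the foot of the middle of the unloaded pad's face, axes as the stage's; its stage x: -34 mm (fully open) to +32 mm. Gap to the fence = 60 mm minus that. Driven by the knob, 12 mm per radian; pushes the mount to the fence.
- knob_grip (a point): Point on the vertical axis of the black bar knob, 93 mm above the table, the height to grip it. The bar is 44 mm long along this point's x axis (white line on the +x half), 16 mm thick along its y, 69 to 110 mm above the table. Turn it clockwise seen from above to close the jaw, in several grasps. Below it is a brass disc, radius 30 mm, top at 62 mm, with black marks: the jaw's drive.
- pinion (a joint): Angle of the brass disc under the knob, rad, growing clockwise seen from above as the jaw closes (jaw travel 12 mm per rad); 0 is fully open, 0 to 0.8 at the start, limit 5.5. Needs about 0.15 N m to turn, stays where left.
- clutch (a joint): Slip of the drag clutch: angle of the knob relative to the brass disc, rad, growing clockwise; 0 at the start. While the jaw moves freely knob and disc turn together; it grows only above 0.30 N m, when the jaw is tight (about 14 N on the mount) and the knob turns over the standing disc. Wanted: slipped a little, more than 0.1, never more than 0.8.
- scraper: Scraper block standing on its foot, 120 g. Orange foot 66 mm long (own x) x 42 mm (own y) x 26 mm tall; on it a wooden handle 40 mm (x) x 16 mm (y), from 25 to 77 mm above the underside; grip it across the 16 mm. Origin at the centre of its underside.
- mat: Blue mat 110 x 110 mm, 4 mm thick, fixed on the table: the scraper's place. Origin at the centre of its underside.
- mount: Grating mount, 350 g. Black base 45 (own x) x 70 (own y) x 24 mm tall; on it an upright steel frame with blue pane, 12 mm thick (x), 56 mm wide (y), 24 to 82 mm above the underside; grip it across the 12 mm. Origin: centre of the underside. Clamped, its 45 mm lies between jaw and fence, the 70 mm along the channel, its middle within 30 mm of the jaw's middle, either way round.
- chip0: White ceramic chip, 23 x 19 x 9 mm, 12 g, lying loose on the stage's plate at the start; origin at the centre of its underside. Only some of the five chips are there in a run.
- chip1: White ceramic chip, 23 x 19 x 9 mm, 12 g, lying loose on the stage's plate at the start; origin at the centre of its underside. Only some of the five chips are there in a run.
- chip2: White ceramic chip, 23 x 19 x 9 mm, 12 g, lying loose on the stage's plate at the start; origin at the centre of its underside. Only some of the five chips are there in a run.
- chip3: White ceramic chip, 23 x 19 x 9 mm, 12 g, lying loose on the stage's plate at the start; origin at the centre of its underside. Only some of the five chips are there in a run.
- chip4: White ceramic chip, 23 x 19 x 9 mm, 12 g, lying loose on the stage's plate at the start; origin at the centre of its underside. Only some of the five chips are there in a run.
- eyepiece: Bystander: dark metal eyepiece, standing cylinder 46 mm across, 75 mm tall; origin at the centre of its underside.
- jar: Bystander: amber jar with a lid, 56 mm across, 80 mm tall; origin at the centre of its underside.
Not all that is in view belongs to the job. Of the things that look like the mount, take the one that is farthest to the robot's left at the start. There is more than one size of the mat; the one meant has the size given above.

How it is judged:
By the outcome, as a careful person would: the job done as asked, in the order asked, and still so for the second after the job is handed in, with the robot touching nothing.
Of chip0, chip1, chip2, chip3, chip4 only 2 to 5 are there at a start; the rules pass over those that are not, and their reading is None.
At some moment in a run one of mount, scraper may be knocked a few centimetres aside while the robot is not near it.
Once in a run the grip may slacken for a moment while it holds something.
It also fails if it takes over 210 s, if anything falls off the work surface, if the arm or the gripper's body presses on something with over 40 N, if the wrist force passes 120 N, or if a joint passes its speed limit or range.

## Working session

There is one attempt and no reset: what is moved stays moved. The work goes in short steps, each a Python script; the robot and the scene stay as the last script left them, time stands still between calls to the robot, and variables do not carry over. Pictures are saved under pics/ and viewed, and the job is handed in when it is done.

```bash
ls; mkdir -p pics; cat > h.py <<'E'
import numpy as np, cv2, json
from scipy.spatial.transform import Rotation as R
from plant import bot, solver, monitor, grab_frame, masks_of, place_of
def save(f,name): cv2.imwrite('pics/'+name,cv2.cvtColor(f['image'],cv2.COLOR_RGB2BGR))
def rays(f,uv):
    uv=np.asarray(uv,float).reshape(-1,1,2)
    n=cv2.undistortPoints(uv,f['mtx'],f['dist_coeffs']).reshape(-1,2)
    return np.c_[n,np.ones(len(n))]
def on_plane(f,uv,z):
    d=rays(f,uv)@f['T'][:3,:3].T; o=f['T'][:3,3]
    return o+d*((z-o[2])/d[:,2])[:,None]
def at_depth(f,uv):
    uv=np.asarray(uv,float).reshape(-1,2)
    i=np.round(uv).astype(int); z=f['z_map'][i[:,1],i[:,0]]
    P=rays(f,uv)*z[:,None]
    return P@f['T'][:3,:3].T+f['T'][:3,3]
def cloud(f,mask):
    v,u=np.nonzero(mask&(f['z_map']>0))
    return at_depth(f,np.c_[u,v])
def project(f,P):
    T=np.linalg.inv(f['T']); rv=cv2.Rodrigues(T[:3,:3])[0]
    return cv2.projectPoints(np.asarray(P,float).reshape(-1,3),rv,T[:3,3],f['mtx'],f['dist_coeffs'])[0].reshape(-1,2)
def down(yaw):
    # tool z down; tool y axis along world direction yaw(+90): tool x at 'yaw'
    c,s=np.cos(yaw),np.sin(yaw)
    M=np.array([[c,s,0],[s,-c,0],[0,0,-1]]).astype(float)
    return R.from_matrix(M).as_rotvec()
def st():
    o=monitor.observe(); return o
E
python3 - <<'E'
from h import *
np.set_printoptions(precision=4,suppress=True)
o=st(); print(o, bot.tips_ahead); print(R.from_rotvec(o['tool_rot']).as_matrix())
for n in ['scene','top','wrist']:
    f=grab_frame(n); save(f,n+'0.png'); print(n,f['T'],f['mtx'],f['dist_coeffs'])
E
```

```text
pics
{'clock': 0.0, 'qpos': array([ 1.1504,  0.3005,  1.5216, -0.    ,  1.3207, -0.0666]), 'qvel': array([ 0.0009,  0.0018, -0.0009, -0.    ,  0.    , -0.0002]), 'tau': array([ -0.0001, -53.1809, -35.2737,   0.0709,   0.0245,  -0.    ]), 'tcp_pos': array([0.1904, 0.5157, 0.2239]), 'tool_rot': array([-0.5528, -3.0923,  0.0019]), 'contact_force': array([-0.4467,  0.0827, -0.0502]), 'wrist_torque': array([-0.0134, -0.016 , -0.0291]), 'opening': 0.09395976164359868} 0.019
[[-0.9381  0.3464 -0.0005]
 [ 0.3464  0.9381 -0.0011]
 [ 0.0001 -0.0012 -1.    ]]
scene [[ 0.548   0.5272 -0.6494  1.3843]
 [ 0.8364 -0.3561  0.4167 -0.562 ]
 [-0.0116 -0.7715 -0.6361  0.9039]
 [ 0.      0.      0.      1.    ]] [[400.9884   0.     260.5504]
 [  0.     400.9884 200.1601]
 [  0.       0.       1.    ]] [-0.0703  0.      0.      0.      0.    ]
top [[ 0.0233 -0.9829  0.1828  0.3201]
 [-0.9996 -0.0194  0.0228 -0.0492]
 [-0.0188 -0.1832 -0.9829  1.1308]
 [ 0.      0.      0.      1.    ]] [[407.3238   0.     257.2691]
 [  0.     407.3238 182.3408]
 [  0.       0.       1.    ]] [-0.0181  0.      0.      0.      0.    ]
wrist [[ 0.3464  0.9024  0.2563  0.1161]
 [ 0.9381 -0.3331 -0.0951  0.544 ]
 [-0.0005  0.2734 -0.9619  0.384 ]
 [ 0.      0.      0.      1.    ]] [[277.4546   0.     260.037 ]
 [  0.     277.4546 188.7485]
 [  0.       0.       1.    ]] [-0.0523  0.      0.      0.      0.    ]
```

View pics/scene0.png

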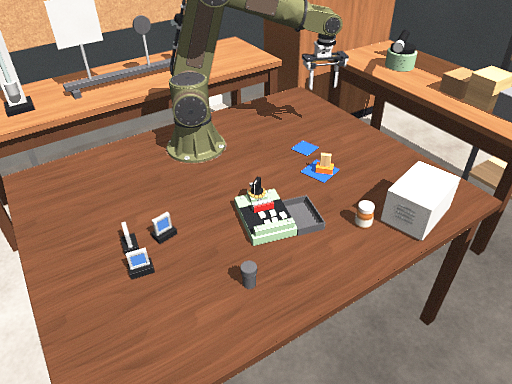

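View pics/top0.png

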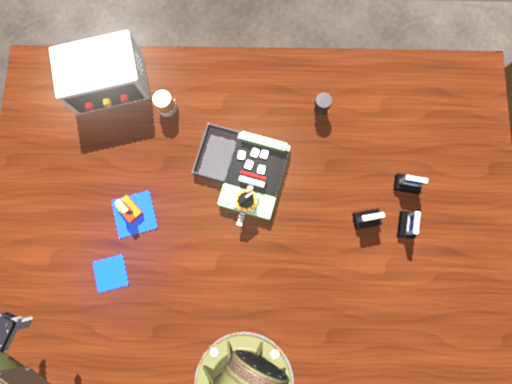

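View pics/wrist0.png

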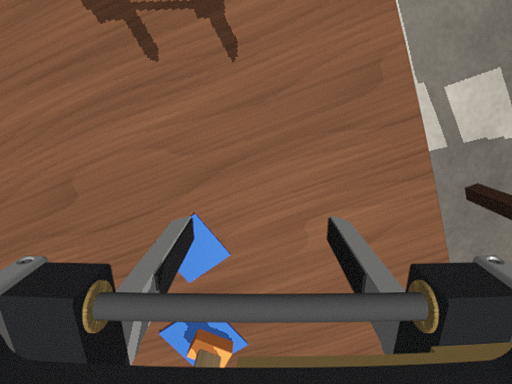

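The top view shows five chips on the stage at about (242–264, 153–169). The scraper is on the larger mat at (130, 208). There are three mount look-alikes at (368,219), (408,184) and (410,224), and the first is farthest left (largest y). Next I'll measure their positions.

```bash
cat > m1.py <<'E'
from h import *
np.set_printoptions(precision=4,suppress=True)
f=grab_frame('top'); g=grab_frame('scene')
for nm,zz in [('stage',0.0),('fence',.035),('tray',.004),('jaw',.035),('knob_grip',.093),('scraper',.004),('mat',0),('mount',0),('chip0',.035),('eyepiece',0),('jar',0)]:
    for tag,pic in (('top',f),('scn',g)):
        for d in place_of(pic,nm)[:6]:
            print(nm,tag,round(d['p'],2),np.round(d['centre'],1),on_plane(pic,[d['centre']],zz)[0])
big=cv2.resize(f['image'][110:240,180:310],None,fx=5,fy=5,interpolation=cv2.INTER_CUBIC)[:600]
cv2.imwrite('pics/stagebig.png',big[:,:,::-1])
big=cv2.resize(g['image'][170:250,220:340],None,fx=6,fy=6,interpolation=cv2.INTER_CUBIC)[:600]
cv2.imwrite('pics/stagebig2.png',big[:,:,::-1])
np.savez('top0.npz',**{k:f[k] for k in ('image','z_map','mtx','dist_coeffs','T')})
np.savez('scene0.npz',**{k:g[k] for k in ('image','z_map','mtx','dist_coeffs','T')})
E
python3 m1.py
```

```text
stage top 0.78 [257.5 171.2] [ 0.5626 -0.0229  0.    ]
fence top 0.94 [264.9 145.5] [ 0.6286 -0.0426  0.035 ]
fence scn 0.71 [271.3 229.5] [ 0.6367 -0.0439  0.035 ]
fence scn 0.57 [274.1 218.2] [ 0.5983 -0.0066  0.035 ]
tray scn 0.68 [301.8 216.8] [0.6164 0.0942 0.004 ]
jaw top 0.76 [256.1 173.1] [ 0.5497 -0.02    0.035 ]
jaw scn 0.78 [262.4 210.6] [ 0.5459 -0.0173  0.035 ]
knob_grip top 0.75 [243.2 198.1] [0.4711 0.0101 0.093 ]
knob_grip top 0.17 [168.8 108.4] [0.7113 0.2183 0.093 ]
knob_grip scn 0.42 [254.2 187.8] [ 0.4909 -0.0129  0.093 ]
scraper top 0.92 [132.  207.5] [0.451  0.3265 0.004 ]
scraper scn 0.87 [320.6 169.7] [0.4405 0.3228 0.004 ]
mat top 0.97 [138.3 214.1] [0.4333 0.3085 0.    ]
mat top 0.64 [112.2 274.3] [0.2666 0.3681 0.    ]
mat scn 0.6 [320.2 169.5] [0.4344 0.3263 0.    ]
mat scn 0.5 [301.8 147.4] [0.2662 0.3661 0.    ]
mount top 0.75 [364.4 215.7] [ 0.4423 -0.3221  0.    ]
mount top 0.74 [406.6 185.6] [ 0.5294 -0.4424  0.    ]
mount top 0.72 [406.1 225.3] [ 0.418  -0.4363  0.    ]
mount scn 0.86 [164.6 236.1] [ 0.4406 -0.3258  0.    ]
mount scn 0.84 [130.7 247.
[... 228 characters left out ...]
.0242  0.035 ]
chip0 top 0.45 [255.7 154.8] [ 0.6015 -0.0176  0.035 ]
chip0 scn 0.59 [280.4 220.4] [0.6182 0.0041 0.035 ]
chip0 scn 0.5 [262.9 215.9] [ 0.5688 -0.0305  0.035 ]
chip0 scn 0.48 [273.4 212.9] [0.5757 0.0062 0.035 ]
chip0 scn 0.36 [274.7 220.6] [ 0.6088 -0.0116  0.035 ]
eyepiece top 0.61 [319.5 110.2] [ 0.7479 -0.1994  0.    ]
eyepiece scn 0.67 [248.  284.5] [ 0.7556 -0.205   0.    ]
jar top 0.8 [167.4 108.1] [0.7473 0.2465 0.    ]
jar top 0.54 [254.9 175.8] [ 0.5491 -0.0158  0.    ]
jar top 0.37 [260.9 172.3] [ 0.5596 -0.0326  0.    ]
jar scn 0.7 [360.6 222.7] [0.7456 0.2409 0.    ]
jar scn 0.3 [320.5 172.6] [0.4511 0.3139 0.    ]
jar scn 0.2 [275.1 221.8] [0.5831 0.0083 0.    ]
```

View pics/stagebig.png

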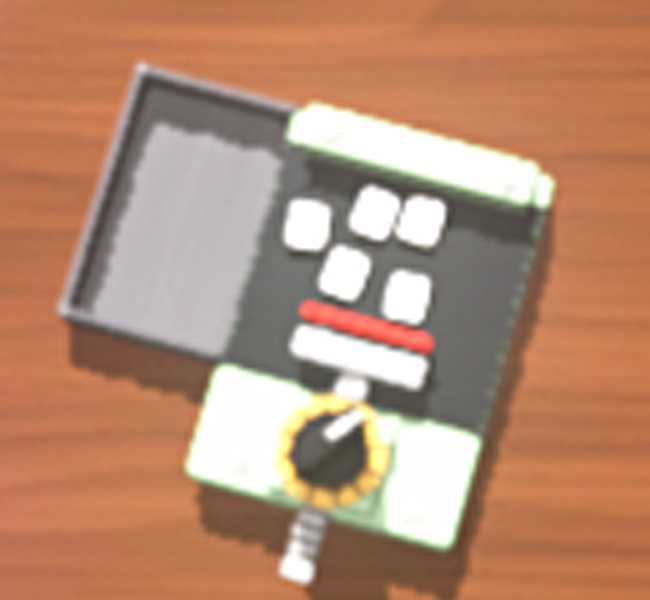

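View pics/stagebig2.png

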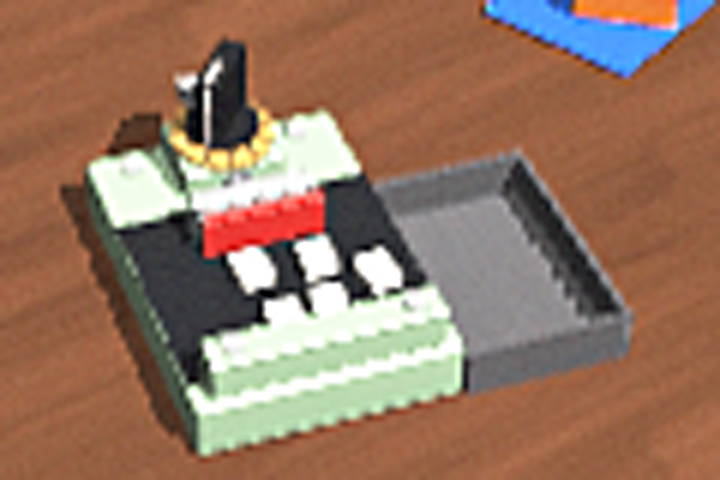

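```bash
cat > m2.py <<'E'
from h import *
np.set_printoptions(precision=4,suppress=True)
yaw=np.deg2rad(162)
c=np.array([0.575,0.0,0])
p=c-0.09*np.array([np.cos(yaw),np.sin(yaw),0]); p[2]=0.30
print(p, solver.inverse_kinematics(p,down(yaw)))
bot.move_ptp(p,down(yaw))
f=grab_frame('wrist'); save(f,'w1.png'); print(st()['clock'],st()['qpos'])
np.savez('w1.npz',**{k:f[k] for k in ('image','z_map','mtx','dist_coeffs','T')})
for nm,zz in [('stage',0.0),('fence',.035),('tray',.004),('jaw',.035),('knob_grip',.093),('chip0',.035)]:
    for d in place_of(f,nm)[:6]:
        print(nm,round(d['p'],2),np.round(d['centre'],1),on_plane(f,[d['centre']],zz)[0])
E
python3 m2.py
```

```text
[ 0.6606 -0.0278  0.3   ] [-0.0975  0.5242  1.0375  0.      1.5799 -1.3541]
3.9583 [-0.0962  0.524   1.0377  0.0001  1.5798 -1.3539]
stage 0.93 [246.1 106. ] [ 0.5721 -0.0208  0.    ]
fence 0.86 [248.8 142.9] [ 0.6257 -0.0328  0.035 ]
tray 0.8 [321.7 109.1] [0.6134 0.0923 0.004 ]
tray 0.44 [42.7 84.9] [ 0.4359 -0.3203  0.004 ]
tray 0.24 [245.2  85.6] [ 0.5426 -0.0122  0.004 ]
jaw 0.71 [248.3  84.7] [ 0.5457 -0.0068  0.035 ]
knob_grip 0.96 [236.8  15.8] [0.4723 0.0057 0.093 ]
chip0 0.74 [232.7 101.5] [ 0.5609 -0.036   0.035 ]
chip0 0.65 [260.4 125.2] [ 0.606  -0.0079  0.035 ]
chip0 0.61 [240.8 132.1] [ 0.6066 -0.0391  0.035 ]
chip0 0.61 [281.7 117.7] [0.6053 0.0257 0.035 ]
chip0 0.48 [260.2 100.9] [0.5726 0.0026 0.035 ]
```

View pics/w1.png

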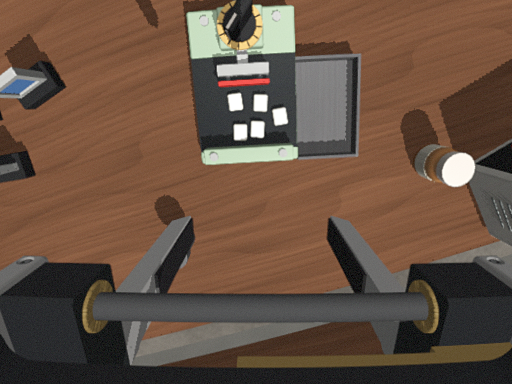

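```bash
cat > fit.py <<'E'
from h import *
np.set_printoptions(precision=4,suppress=True)
def load(n):
    d=np.load(n); return {k:d[k] for k in d.files}
def rect(P):
    (c,s,a)=cv2.minAreaRect((P[:,:2]*1000).astype(np.float32))
    return np.array(c),s,a
if __name__=='__main__':
  for n in ('w1.npz','top0.npz'):
    f=load(n); im=f['image'].astype(int)
    v,u=np.mgrid[:384,:512]; uv=np.c_[u.ravel(),v.ravel()]
    P=at_depth(f,uv).reshape(384,512,3); 
    ok=(f['z_map']>0)&(np.hypot(P[...,0]-.57,P[...,1]+.02)<.2)
    for nm,lo,hi,sel in [('fence top',.055,.066,ok&(P[...,0]>.59)),('plate',.03,.041,ok),('tray wall',.026,.034,ok&(P[...,1]>.06)),('tray floor',-.002,.01,ok&(P[...,1]>.03)&(im.max(2)-im.min(2)<30))]:
        m=sel&(P[...,2]>lo)&(P[...,2]<hi)
        m=cv2.morphologyEx(m.astype(np.uint8),cv2.MORPH_OPEN,np.ones((3,3)))>0
        k,l,sts,_=cv2.connectedComponentsWithStats(m.astype(np.uint8))
        if k<2: continue
        b=1+np.argmax(sts[1:,4]); Q=P[l==b]
        print(n,nm,len(Q),rect(Q),'z',np.median(Q[:,2]))
E
python3 fit.py; python3 - <<'E'
import sys; sys.path.insert(0,'.')
import cv2
im=cv2.imread('pics/w1.png'); cv2.imwrite('pics/w1big.png',cv2.resize(im[0:170,170:370],None,fx=3.5,fy=3.5,interpolation=cv2.INTER_CUBIC))
E
```

```text
w1.npz fence top 1342 (array([638.3745, -37.3123]), (128.41136169433594, 22.319812774658203), 75.3211669921875) z 0.0596516560110005
w1.npz plate 9985 (array([547.1464, -13.8868]), (150.73153686523438, 212.69793701171875), 74.96483612060547) z 0.0351557205819622
w1.npz tray wall 238 (array([584.121 , 148.8937]), (75.4057846069336, 25.826744079589844), 3.718926191329956) z 0.02960994645660428
w1.npz tray floor 5199 (array([612.7764,  96.234 ]), (89.43692779541016, 142.1660614013672), 75.63513946533203) z 0.0039035578355785527
top0.npz fence top 233 (array([641.7296, -17.2425]), (86.24125671386719, 23.09415626525879), 76.10111236572266) z 0.05942935156769846
top0.npz plate 2559 (array([534.5005, -11.7235]), (149.76348876953125, 191.44131469726562), 75.28705596923828) z 0.0350987730143657
top0.npz tray floor 1427 (array([613.195,  94.836]), (87.9527587890625, 139.58860778808594), 75.2061767578125) z 0.0035975835862585015
```

View pics/w1big.png

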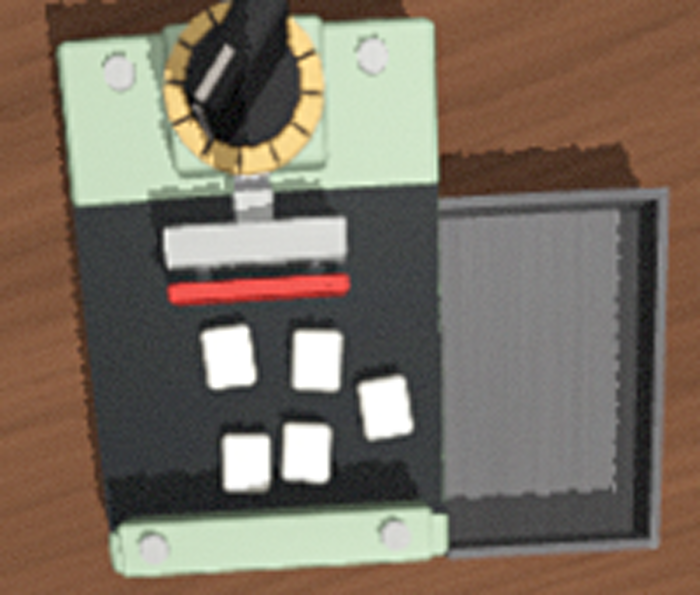

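```bash
cat > m3.py <<'E'
from fit import *
yaw=np.deg2rad(200)
c=np.array([0.44,0.325,0])
p=c-0.09*np.array([np.cos(yaw),np.sin(yaw),0]); p[2]=0.28
bot.move_ptp(p,down(yaw))
f=grab_frame('wrist'); save(f,'w2.png'); print(st()['clock'],st()['qpos'])
np.savez('w2.npz',**{k:f[k] for k in ('image','z_map','mtx','dist_coeffs','T')})
for nm,zz in [('scraper',0.004),('mat',0.0)]:
    for d in place_of(f,nm)[:3]:
        print(nm,round(d['p'],2),np.round(d['centre'],1),on_plane(f,[d['centre']],zz)[0])
    for d in masks_of(f,nm)[:2]:
        Q=cloud(f,d['pixels']); print(nm,'mask',round(d['p'],2),len(Q),np.percentile(Q[:,2],[2,50,98]))
        if nm=='scraper':
            for lo,hi in ((.022,.034),(.076,.086)):
                q=Q[(Q[:,2]>lo)&(Q[:,2]<hi)]
                if len(q)>20: print(lo,len(q),rect(q),np.median(q[:,2]))
        else: print(rect(Q))
E
python3 m3.py
```

```text
5.8167 [ 0.5363  0.4614  1.1733 -0.0001  1.5069 -1.3817]
scraper 0.63 [259.3 107.1] [0.4468 0.3258 0.004 ]
scraper mask 0.93 1274 [0.0282 0.0302 0.082 ]
0.022 889 (array([448.2633, 330.9508]), (65.25494384765625, 40.13994598388672), 43.44957733154297) 0.029725658648349806
0.076 384 (array([447.9534, 331.3615]), (39.290531158447266, 15.935807228088379), 42.10122299194336) 0.08050739096417803
mat 0.57 [257.5  99.9] [0.4378 0.3197 0.    ]
mat mask 0.94 4062 [0.0017 0.0037 0.0057]
(array([434.9843, 320.6008]), (110.96270751953125, 110.82334899902344), 16.891115188598633)
mat mask 0.76 1905 [0.001  0.003  0.0048]
(array([292.7521, 380.1512]), (45.331790924072266, 85.03341674804688), 18.94915199279785)
```

View pics/w2.png

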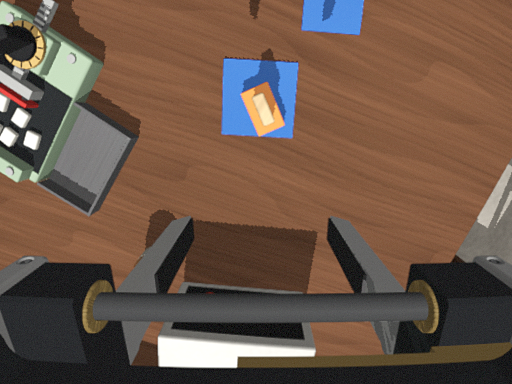

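```bash
cat >> h.py <<'E'
SY=np.deg2rad(-14.7); SO=np.array([.570,-.0193,0])
def S(x,y,z):  # stage mm -> world m
    c,s=np.cos(SY),np.sin(SY)
    return np.array([SO[0]+(c*x-s*y)/1000,SO[1]+(s*x+c*y)/1000,z/1000])
def toS(P):
    P=np.atleast_2d(P); c,s=np.cos(SY),np.sin(SY); d=P[:,:2]-SO[:2]
    return np.c_[d@[c,s],d@[-s,c],P[:,2]]*1000
def F(): 
    o=st(); return np.round(o['contact_force'],2),np.round(o['wrist_torque'],3),round(o['opening'],4),round(o['clock'],1)
E
cat > m4.py <<'E'
from fit import *
y=np.deg2rad(222.8); g=np.array([.4481,.3311,.062])
bot.gripper_to(.05)
bot.move_ptp(g+[0,0,.08],down(y)); print(F())
bot.move_straight(g,feed=.12); print(F())
bot.gripper_to(.0,40); print(F())
bot.move_straight(g+[0,0,.05],feed=.1); print(F())
f=grab_frame('scene'); save(f,'s2.png')
p=S(0,0,0)
yaw=SY+np.pi
# jaw side first: jaw face approx -27 -> measured later
pos=S(10,-70,0); pos[2]=.112+.058
bot.move_ptp(S(-0,40,.0)+[0,0,.2],down(yaw)); print(F())
f=grab_frame('wrist'); save(f,'w3.png')
E
python3 m4.py
```

```text
(array([0.12, 0.04, 0.08]), array([ 0.053,  0.029, -0.015]), 0.0501, 7.5)
(array([ 0.39,  0.37, -1.61]), array([ 0.098, -0.019,  0.028]), 0.0498, 8.3)
(array([ 1.01, -0.14,  1.95]), array([ 0.061,  0.094, -0.05 ]), 0.0158, 9.0)
(array([-0.06,  0.54, -1.23]), array([ 0.033, -0.015, -0.009]), 0.0157, 9.6)
(array([-0.81, -0.15, -0.58]), array([0.009, 0.063, 0.018]), 0.0158, 11.0)
```

View pics/w3.png

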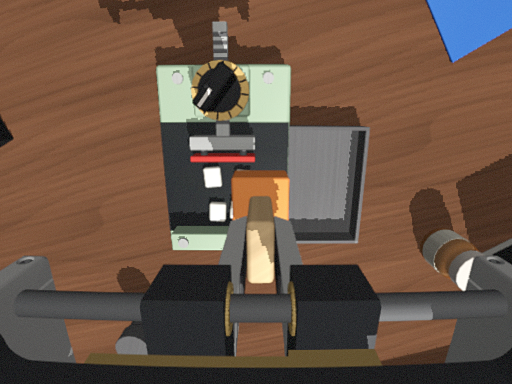

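```bash
cat > m5.py <<'E'
from fit import *
f=load('w1.npz'); im=f['image'].astype(int)
red=(im[...,0]>150)&(im[...,1]<70)&(im[...,2]<70); red[170:]=0; red[:60]=0
P=toS(cloud(f,red)); print('red w1',len(P),np.percentile(P,[2,50,98],axis=0))
f=grab_frame('wrist'); im=f['image'].astype(int)
red=(im[...,0]>150)&(im[...,1]<70)&(im[...,2]<70); red[200:]=0;red[:60]=0
P=toS(cloud(f,red)); print('red now',len(P),np.percentile(P,[2,50,98],axis=0))
org=(im[...,0]>200)&(im[...,1]>80)&(im[...,1]<150)&(im[...,2]<70); org[230:]=0; org[:150]=0
P=cloud(f,org); 
print('orange',len(P),rect(P),np.percentile(P[:,2],[5,50,95])); print(toS([st()['tcp_pos']]), np.rad2deg(SY))
E
python3 m5.py
```

```text
red w1 87 [[-31.833  -35.0249  35.7495]
 [-26.0173  -2.6683  55.4101]
 [-25.8149  34.9677  60.6475]]
red now 100 [[-32.0575 -41.1311  33.9417]
 [-31.716   -6.9402  59.0415]
 [-21.7533  34.0411  60.8671]]
orange 9 (array([569.1408,  26.0127]), (17.710721969604492, 43.508453369140625), 32.09245681762695) [0.1659 0.1672 0.1679]
[[ -0.4808  41.085  199.6434]] -14.7
```

```bash
cat > m6.py <<'E'
from fit import *
yaw=SY+np.pi
bot.move_straight(S(17,-72,200),feed=.2)
bot.move_straight(S(17,-72,35+58+6),feed=.12); print(F()); base=st()['contact_force'][2]
z=35+58+4
for i in range(10):
    bot.move_straight(S(17,-72,z),feed=.02); bot.sleep(.1); o=st(); print(z-93,np.round(o['contact_force'],2),round(o['tcp_pos'][2]*1000,2))
    if o['contact_force'][2]-base>2.5 or z<=93.2: break
    z-=.7
z+=.7; bot.move_straight(S(17,-72,z),feed=.02)
json.dump(z,open('z.json','w'))
for y in (-40,-10,20,50,74):
    bot.move_straight(S(17,y,z),feed=.07); print(y,F())
bot.move_straight(S(17,60,z),feed=.1)
bot.move_straight(S(17,40,z+60),feed=.2)
f=grab_frame('wrist'); save(f,'w4.png'); f=grab_frame('scene'); save(f,'s4.png'); print(F())
cv2.imwrite('pics/s4b.png',cv2.resize(f['image'][170:250,220:340],None,fx=6,fy=6,interpolation=cv2.INTER_CUBIC)[:,:,::-1])
E
python3 m6.py
```

```text
(array([-0.18, -0.27, -0.99]), array([ 0.004,  0.01 , -0.035]), 0.0158, 12.8)
4 [ 0.63  1.   -1.5 ] 97.22
3.299999999999997 [ 0.92 -0.17 -1.76] 96.3
2.5999999999999943 [ 0.07  1.56 -1.66] 95.6
1.8999999999999915 [ 0.04  0.3  -0.46] 94.9
1.1999999999999886 [-0.35 -0.45 -1.84] 94.19
0.4999999999999858 [-0.58  0.02 -0.42] 93.52
-0.20000000000001705 [-0.7  -0.69  5.15] 93.15
-40 (array([-0.18, -0.5 , -2.05]), array([ 0.05 ,  0.022, -0.008]), 0.0156, 16.1)
-10 (array([ 0.58, -0.57, -1.43]), array([0.037, 0.017, 0.06 ]), 0.0159, 16.7)
20 (array([ 0.3 ,  0.09, -1.44]), array([-0.003,  0.052,  0.066]), 0.0158, 17.2)
50 (array([ 0.46, -0.07, -1.41]), array([-0.019,  0.003, -0.052]), 0.016, 17.8)
74 (array([-0.86,  0.53, -1.91]), array([-0.029,  0.036, -0.041]), 0.0155, 18.3)
(array([ 0.1 ,  0.61, -1.6 ]), array([ 0.013, -0.01 ,  0.022]), 0.0156, 19.2)
```

View pics/w4.png

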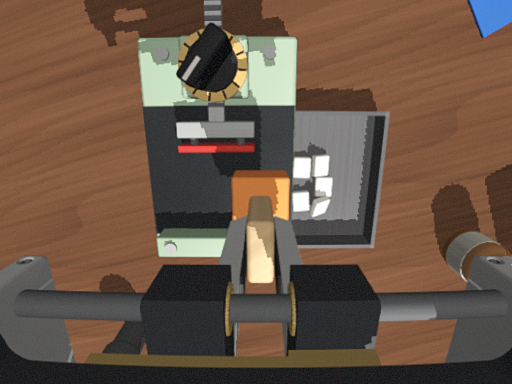

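View pics/s4b.png

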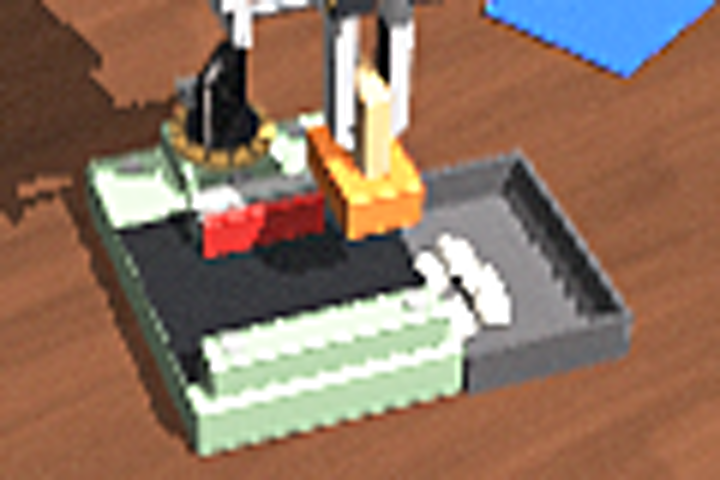

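```bash
cat > m7.py <<'E'
from fit import *
f=grab_frame('wrist'); im=f['image'].astype(int)
w=(im.min(2)>190); w[230:]=0; w[:150]=0; w[:,:285]=0; w[:,345:]=0
k,l,sts,_=cv2.connectedComponentsWithStats(w.astype(np.uint8))
for i in range(1,k):
    if sts[i,4]>8:
        P=toS(cloud(f,l==i)); print(sts[i],np.round(np.percentile(P,[5,50,95],axis=0),1).tolist())
y=np.deg2rad(197+0); g=np.array([.435,.3206,.0625])
bot.move_ptp(g+[0,0,.08],down(y)); print(F())
f=grab_frame('wrist'); save(f,'w5.png')
bot.move_straight(g+[0,0,.005],feed=.12); b=st()['contact_force'][2]
for i in range(12):
    bot.move_straight(g+[0,0,.004-.0007*i],feed=.02); bot.sleep(.08)
    o=st()
    if o['contact_force'][2]-b>3: break
print(i,F(),o['tcp_pos'])
bot.gripper_to(.04); print(F())
bot.move_straight(g+[0,0,.08],feed=.15)
yaw=SY+np.pi
c=np.array([0.590,0.01,0])
p=c-0.09*np.array([np.cos(yaw),np.sin(yaw),0]); p[2]=0.26
bot.move_ptp(p,down(yaw))
f=grab_frame('wrist'); save(f,'w6.png'); print(F())
np.savez('w6.npz',**{k:f[k] for k in ('image','z_map','mtx','dist_coeffs','T')})
im=f['image'].astype(int)
w=(im.min(2)>170); w[230:]=0
k,l,sts,_=cv2.connectedComponentsWithStats(w.astype(np.uint8))
for i in range(1,k):
    if sts[i,4]>8:
        P=toS(cloud(f,l==i)); print(sts[i],np.round(np.percentile(P,[5,50,95],axis=0),1).tolist())
E
python3 m7.py
```

```text
[314 157  16  21 282] [[-14.2, 100.1, 8.6], [-4.4, 107.3, 16.3], [5.9, 115.4, 19.9]]
[293 159  18  20 337] [[-11.2, 78.3, 10.3], [-1.3, 86.8, 12.5], [8.7, 95.4, 13.7]]
[316 179  17  19 255] [[10.5, 104.3, 8.3], [18.5, 113.5, 12.6], [29.5, 121.7, 13.8]]
[293 193  17  20 300] [[28.1, 78.9, 10.1], [38.2, 87.1, 12.5], [48.2, 95.6, 13.6]]
[312 201  18  17 168] [[33.8, 101.2, 3.5], [42.6, 108.6, 21.0], [53.1, 118.1, 27.3]]
(array([-0.37,  0.  , -1.23]), array([ 0.004,  0.015, -0.03 ]), 0.0155, 20.5)
7 (array([-2.18, -1.75,  5.95]), array([-0.347,  0.5  ,  0.052]), 0.0157, 24.0) [0.4351 0.3206 0.0622]
(array([-0.28, -0.03,  0.87]), array([0.031, 0.005, 0.017]), 0.0398, 24.6)
(array([-0.88, -0.27,  0.39]), array([0.015, 0.019, 0.016]), 0.0401, 26.9)
[174   0  40  38 857] [[-109.8, -67.5, 33.4], [-91.0, -51.1, 34.8], [-72.6, -33.3, 36.3]]
[ 229    0   63   38 1513] [[-109.1, 23.6, 33.4], [-87.5, 49.6, 34.9], [-70.7, 71.7, 53.4]]
[230  37   8   5  36] [[-65.3, -0.8, 48.6], [-62.9, 3.2, 49.5], [-60.6, 6.9, 50.6]]
[202  47  21  12 226] [[-51.7, -33.6, 58.5], [-45.1, -23.6, 59.8], [-39.5, -13.1, 61.1]]
[233  47  28  12 328] [[-51.6, 4.9, 58.6], [-45.5, 19.4, 59.8], [-39.4, 33.8, 61.2]]
[306  83  13  17 200] [[-14.2, 99.8, 11.5], [-4.3, 107.4, 16.6], [6.1, 116.0, 20.2]]
[290  85  15  18 243] [[-11.2, 78.3, 10.0], [-0.5, 86.7, 12.7], [9.0, 95.4, 14.4]]
[305 102  17  33 385] [[11.5, 101.3, 4.2], [29.4, 110.5, 13.6], [51.5, 120.4, 26.5]]
[290 114  14  17 226] [[28.1, 78.4, 4.0], [37.9, 87.1, 12.5], [49.7, 95.8, 14.0]]
[ 182  142  107   16 1618] [[61.5, -58.3, 57.8], [71.7, 2.7, 59.6], [81.0, 63.6, 62.5]]
[ 446  161   37   37 1040] [[86.1, 280.9, 78.4], [105.9, 300.5, 79.8], [125.4, 321.4, 81.1]]
```

View pics/w6.png

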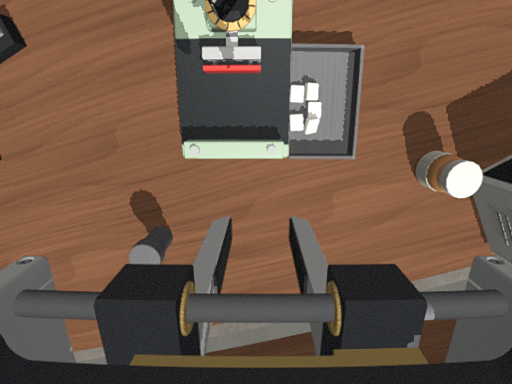

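```bash
cat > m8.py <<'E'
from fit import *
yaw=np.deg2rad(150)
c=np.array([0.45,-0.33,0])
p=c-0.09*np.array([np.cos(yaw),np.sin(yaw),0]); p[2]=0.28
bot.move_ptp(p,down(yaw))
f=grab_frame('wrist'); save(f,'w7.png'); t=grab_frame('top'); save(t,'t7.png'); print(F())
np.savez('w7.npz',**{k:f[k] for k in ('image','z_map','mtx','dist_coeffs','T')})
for d in place_of(f,'mount')[:4]: print(round(d['p'],2),np.round(d['centre'],1),on_plane(f,[d['centre']],0)[0])
for d in masks_of(f,'mount')[:4]:
    Q=cloud(f,d['pixels']); print('mask',round(d['p'],2),d['bbox'],len(Q),np.percentile(Q[:,2],[2,50,98]))
    for lo,hi in ((.018,.030),(.076,.088)):
        q=Q[(Q[:,2]>lo)&(Q[:,2]<hi)]
        if len(q)>20: print(lo,len(q),rect(q),np.median(q[:,2]))
for d in masks_of(t,'scraper')[:1]:
    Q=cloud(t,d['pixels']); q=Q[(Q[:,2]>.076)]; print('scr',rect(q),np.percentile(Q[:,2],[2,50,98]))
E
python3 m8.py
```

```text
(array([ 0.27, -0.2 , -0.34]), array([-0.068, -0.023,  0.007]), 0.0399, 28.5)
0.93 [190.5 120.1] [ 0.4188 -0.4342  0.    ]
0.8 [230.1 184.9] [ 0.5381 -0.4353  0.    ]
0.72 [241.6  77.9] [ 0.4056 -0.334   0.    ]
mask 0.96 [203.3, 166.9, 51.5, 43.6] 1463 [0.0026 0.0251 0.0827]
0.018 655 (array([ 535.6636, -439.4193]), (70.30464172363281, 44.60887145996094), 80.36241912841797) 0.02354747475671326
0.076 378 (array([ 536.0906, -439.2135]), (55.58989334106445, 12.192641258239746), 80.49549865722656) 0.08149298487430379
mask 0.85 [166.2, 95.2, 47.1, 53.9] 1703 [0.0001 0.0267 0.083 ]
0.018 723 (array([ 421.8759, -433.4057]), (44.498008728027344, 69.81212615966797), 81.26058959960938) 0.0236241504553244
0.076 465 (array([ 421.7134, -434.8055]), (13.006951332092285, 55.4459114074707), 81.71704864501953) 0.0816926995884929
mask 0.84 [213.8, 47.3, 59.1, 59.6] 1723 [0.0025 0.0246 0.083 ]
0.018 954 (array([ 408.0067, -330.3922]), (45.247337341308594, 70.12367248535156), 11.449667930603027) 0.02372687405215554
0.076 520 (array([ 407.9375, -330.3263]), (12.718509674072266, 56.14090347290039), 10.130536079406738) 0.08173396784082804
mask 0.27 [419.5, 1.6, 92.5, 138.5] 11510 [0.0073 0.0355 0.0617]
0.018 704 (array([537.8762, -88.0948]), (4.0701446533203125, 196.15249633789062), 75.2092514038086) 0.024062075094101576
scr (array([431.9023, 320.3649]), (39.93633270263672, 17.6216983795166), 13.553892135620117) [0.0039 0.0305 0.083 ]
```

View pics/w7.png

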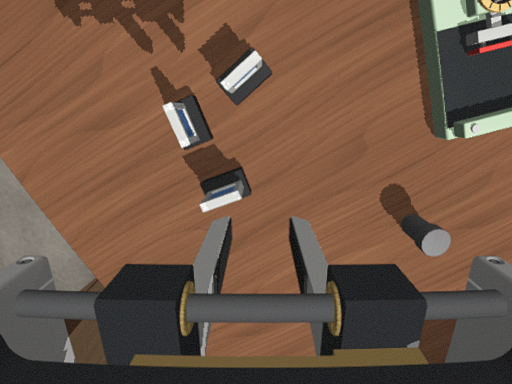

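View pics/t7.png

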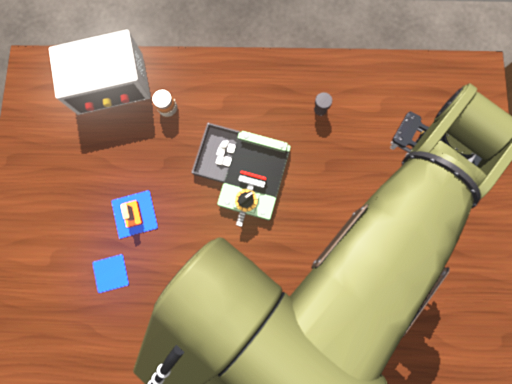

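The mount has been knocked from (0.44, -0.32) to (0.408, -0.330). It's still the leftmost of the three. The scraper is standing on its mat. Grasping the mount next.

```bash
cat > m9.py <<'E'
from fit import *
y=np.deg2rad(100.7); g=np.array([.408,-.3304,.062])
bot.gripper_to(.04)
bot.move_ptp(g+[0,0,.09],down(y))
bot.move_straight(g,feed=.12); print(F())
bot.gripper_to(.0,45); print(F())
bot.move_straight(g+[0,0,.085],feed=.12); print(F())
ys=SY+np.pi/2
w=S(25,-90,0); w[2]=.15
bot.move_ptp(w,down(ys)); print(F())
f=grab_frame('scene'); save(f,'s9.png'); g2=grab_frame('wrist'); save(g2,'w9.png')
cv2.imwrite('pics/s9b.png',cv2.resize(f['image'][140:260,200:340],None,fx=5,fy=5,interpolation=cv2.INTER_CUBIC)[:,:,::-1])
for pic in (f,g2):
  for d in masks_of(pic,'mount')[:3]:
    Q=cloud(pic,d['pixels']); c=Q.mean(0); print(round(d['p'],2),d['bbox'],len(Q),np.round(toS(np.percentile(Q,[3,50,97],axis=0)),1).tolist())
E
python3 m9.py
```

```text
(array([0.1 , 0.66, 0.05]), array([-0.065,  0.044, -0.002]), 0.0401, 30.5)
(array([-1.6 ,  0.  ,  0.77]), array([-0.035,  0.234,  0.045]), 0.0117, 31.1)
(array([-0.16, -0.16, -5.58]), array([ 0.008,  0.084, -0.003]), 0.0114, 31.9)
(array([ 0.89, -1.09, -4.16]), array([-0.05 ,  0.067, -0.012]), 0.012, 33.0)
0.9 [123.4, 245.6, 30.4, 35.8] 666 [[66.6, -453.3, 0.7], [81.5, -415.1, 29.2], [92.4, -376.4, 83.1]]
0.73 [227.3, 192.7, 28.7, 30.9] 474 [[-5.7, -136.3, 41.8], [38.4, -98.1, 111.7], [48.1, -58.7, 167.2]]
0.57 [122.5, 221.4, 18.4, 31.6] 314 [[-58.5, -469.3, 15.8], [-16.0, -436.7, 25.2], [-6.3, -409.6, 84.1]]
0.96 [228.7, 168.8, 64.8, 125.1] 4401 [[14.9, -112.3, 100.3], [23.9, -72.4, 113.1], [40.6, -49.9, 170.3]]
```

View pics/s9b.png

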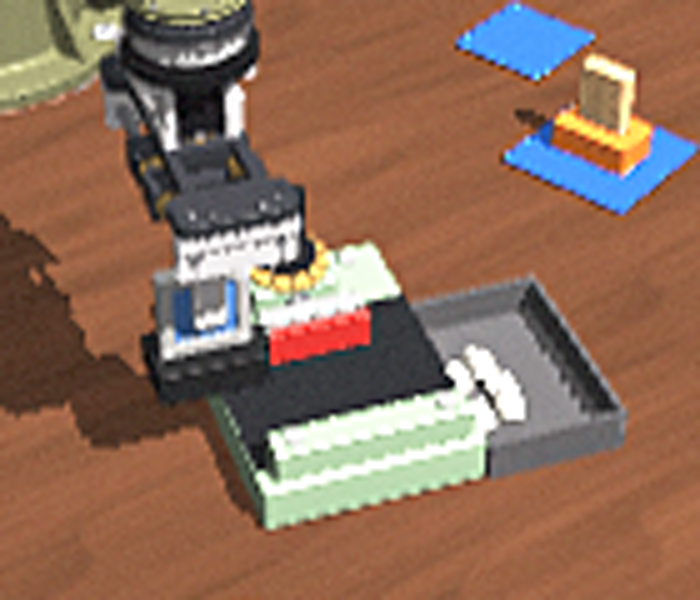

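View pics/w9.png

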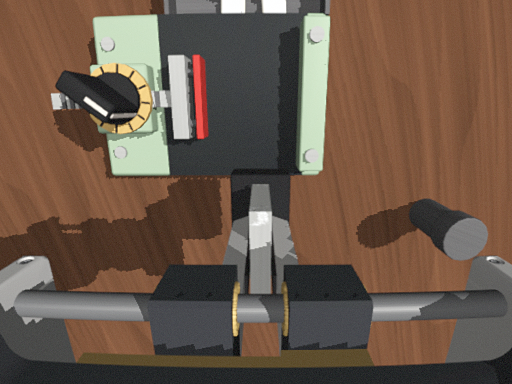

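```bash
cat > m10.py <<'E'
from fit import *
bot.move_straight(S(32,0,150),feed=.12); print(F())
bot.move_straight(S(32,0,97+4),feed=.1); b=st()['contact_force'][2]; print(F())
for i in range(14):
    z=100.3-.7*i
    bot.move_straight(S(32,0,z),feed=.02); bot.sleep(.08); o=st()
    if o['contact_force'][2]-b>4: break
print(z,F(),toS([o['tcp_pos']]))
bot.gripper_to(.035); print(F())
bot.move_straight(S(32,0,200),feed=.15)
yaw=SY+np.pi
c=S(20,0,0)
p=c-0.09*np.array([np.cos(yaw),np.sin(yaw),0]); p[2]=0.30
bot.move_ptp(p,down(yaw))
f=grab_frame('wrist'); save(f,'w10.png'); print(F())
np.savez('w10.npz',**{k:f[k] for k in ('image','z_map','mtx','dist_coeffs','T')})
for d in masks_of(f,'mount')[:2]:
    Q=cloud(f,d['pixels']); q=Q[Q[:,2]>.105]; b_=Q[(Q[:,2]>.05)&(Q[:,2]<.07)]
    for q in (q,b_):
        if len(q)>20: r=rect(q); print(len(q),r,toS([[*(r[0]/1000),0]]))
im=f['image'].astype(int)
red=(im[...,0]>150)&(im[...,1]<70)&(im[...,2]<70); red[200:]=0
P=toS(cloud(f,red)); print('red',len(P),np.percentile(P,[2,50,98],axis=0))
for d in place_of(f,'knob_grip')[:2]: print(d['p'],toS(on_plane(f,[d['centre']],.093)))
for d in masks_of(f,'knob_grip')[:1]:
    Q=cloud(f,d['pixels']); q=Q[Q[:,2]>.104]; r=rect(q); print('knob',len(q),r,toS([[*(r[0]/1000),0]]),np.percentile(Q[:,2],[2,50,98]))
E
python3 m10.py
```

```text
(array([-0.16,  0.55, -3.54]), array([-0.068,  0.082, -0.086]), 0.0117, 34.1)
(array([ 0.51,  0.7 , -4.56]), array([-0.056,  0.009,  0.04 ]), 0.0117, 34.7)
96.8 (array([-0.67,  0.57, -0.54]), array([-0.126,  0.236, -0.044]), 0.0114, 36.7) [[32.0941  0.0173 97.0251]]
(array([-0.34, -0.29, -0.33]), array([-0.08 ,  0.073, -0.049]), 0.0351, 37.3)
(array([ 0.71,  0.04, -0.54]), array([ 0.005, -0.062,  0.017]), 0.035, 39.6)
64 (array([ 540.9421, -412.5936]), (4.2542524337768555, 11.860480308532715), 72.63773345947266) [[  71.6946 -387.7939    0.    ]]
458 (array([601.8134, -27.5178]), (54.10417556762695, 10.511500358581543), 75.22515106201172) [[32.8574  0.124   0.    ]]
1075 (array([601.092 , -27.4037]), (68.81742858886719, 42.30314636230469), 75.19464111328125) [[32.1306  0.0514  0.    ]]
red 92 [[-35.3485 -36.3786  34.8651]
 [-26.551    5.7012  48.5413]
 [-25.0946  33.2386  59.9025]]
knob 182 (array([485.9703,  -5.0627]), (21.550979614257812, 13.242818832397461), 75.95012664794922) [[-84.8921  -7.552    0.    ]] [0.065  0.0762 0.1108]
```

View pics/w10.png

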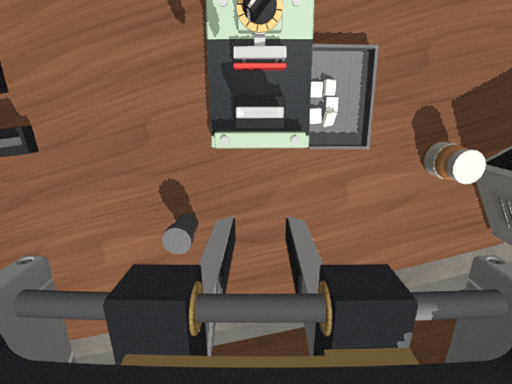

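```bash
cat > knob.py <<'E'
from fit import *
def knob_look(name,yaw=SY+np.pi,h=.29,off=.085):
    c=S(-100,0,0); p=c-off*np.array([np.cos(yaw),np.sin(yaw),0]); p[2]=h
    bot.move_ptp(p,down(yaw))
    f=grab_frame('wrist'); save(f,name)
    np.savez(name.replace('.png','.npz'),**{k:f[k] for k in ('image','z_map','mtx','dist_coeffs','T')})
    return f
def knob_pose(f):
    v,u=np.mgrid[:384,:512]
    P=at_depth(f,np.c_[u.ravel(),v.ravel()]); s=toS(P); z=f['z_map'].ravel()
    m=(z>0)&(np.hypot(s[:,0]+100,s[:,1])<32)&(s[:,2]>105)&(s[:,2]<115)
    q=P[m]; r=rect(q); print('top',m.sum(),r,toS([[*(r[0]/1000),0]]))
    im=f['image'].reshape(-1,3).astype(int)
    w=m&(im.min(1)>130); print('white',w.sum(),toS(P[w]).mean(0) if w.any() else None)
    a=r[2] if r[1][0]>r[1][1] else r[2]+90
    return a
if __name__=='__main__':
    f=knob_look('w11.png'); print(knob_pose(f),F())
    for d in place_of(f,'knob_grip')[:2]: print(d['p'],toS(on_plane(f,[d['centre']],.093)))
    x,y=project(f,S(-100,0,93))[0].astype(int); print(x,y)
    y0,x0=max(y-60,0),max(x-60,0)
    cv2.imwrite('pics/w11b.png',cv2.resize(f['image'][y0:y0+140,x0:x0+140],None,fx=4,fy=4,interpolation=cv2.INTER_CUBIC)[:,:,::-1])
E
python3 knob.py
```

```text
top 480 (array([474.1192,   6.1922]), (15.969593048095703, 43.30000305175781), 37.93953323364258) [[-99.2112   0.3272   0.    ]]
white 67 [-90.9037  -6.8869 109.996 ]
127.93953323364258 (array([-0.18, -1.21, -0.13]), array([-0.031, -0.01 ,  0.06 ]), 0.0349, 40.4)
0.57 [[-97.329    1.4986  93.    ]]
259 105
```

View pics/w11b.png

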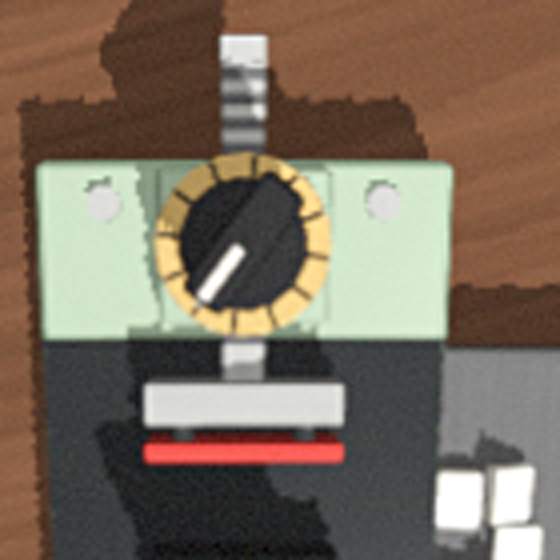

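```bash
cat > turn.py <<'E'
from fit import *
K=np.array([.4737,.0061,.093])
def tz(n=6):
    a=[]
    for _ in range(n): bot.sleep(.02); a.append(st()['wrist_torque'][2])
    return np.mean(a)
def grasp(yaw):
    bot.gripper_to(.036)
    bot.move_ptp(K+[0,0,.06],down(yaw)); bot.move_straight(K,feed=.1); print('pre',F(),'tz',round(tz(),3))
    bot.gripper_to(0,60); print('grip',F(),'tz',round(tz(),3))
def step(deg):
    q=np.array(st()['qpos']) if not hasattr(step,'q') else step.q
    q=q.copy(); q[5]+=np.deg2rad(deg); step.q=q; bot.movej(q)
def release():
    bot.gripper_to(.036); bot.move_straight(K+[0,0,.1],feed=.15)
E
cat > m12.py <<'E'
from turn import *
grasp(np.deg2rad(127.9)); print(st()['qpos'])
tot=0
for d in [3,3]+[14]*8:
    step(d); tot+=d; o=st(); print(tot,'tz %.3f'%tz(4),np.round(o['contact_force'],1),np.round(o['qpos'][5],3),round(o['opening'],4),round(o['clock'],1))
release(); print(F())
from knob import *
f=knob_look('w12.png'); print(knob_pose(f))
im=f['image'].astype(int)
red=(im[...,0]>150)&(im[...,1]<70)&(im[...,2]<70); red[230:]=0
P=toS(cloud(f,red)); print('red',len(P),np.percentile(P,[2,50,98],axis=0))
cv2.imwrite('pics/w12b.png',cv2.resize(f['image'][40:240,180:360],None,fx=3,fy=3,interpolation=cv2.INTER_CUBIC)[:,:,::-1])
E
python3 m12.py
```

```text
pre (array([ 1.26, -0.18, -0.5 ]), array([-0.086,  0.043, -0.031]), 0.0355, 42.1) tz 0.009
grip (array([-5.61, -4.27,  5.19]), array([-0.93 ,  1.112, -0.168]), 0.0153, 42.6) tz -0.1
[-0.065   0.2933  1.8659 -0.001   0.9834 -0.7259]
3 tz -0.129 [-1.2 -2.1  1.1] -0.675 0.0156 43.0
6 tz -0.147 [-2.8 -1.3  2.1] -0.623 0.0157 43.3
20 tz -0.124 [-2.3 -2.2  1.9] -0.382 0.0156 43.7
34 tz -0.137 [-1.2 -2.9  3.2] -0.139 0.0158 44.1
48 tz -0.110 [-2.9 -2.6  2.5] 0.105 0.0156 44.5
62 tz -0.111 [-1.2 -2.4  2. ] 0.349 0.0156 44.9
76 tz -0.109 [-1.1 -3.8  2.4] 0.594 0.0155 45.4
90 tz -0.132 [-1.  -4.7  1.6] 0.838 0.0157 45.8
104 tz -0.121 [-0.4 -5.8  1.2] 1.082 0.0157 46.2
118 tz -0.115 [ 1.  -6.1  1.7] 1.326 0.0155 46.6
(array([ 0.32,  0.  , -0.51]), array([-0.038,  0.12 ,  0.018]), 0.0358, 48.0)
top 495 (array([473.1542,   6.2804]), (43.914772033691406, 16.06798553466797), 9.920366287231445) [[-100.167     0.1677    0.    ]]
white 67 [-109.7106   -4.7378  110.2025]
9.920366287231445
red 149 [[ -7.4925 -31.1571  34.9293]
 [ -4.6766  -3.6684  59.5358]
 [  4.5606  30.9866  61.0793]]
```

View pics/w12b.png

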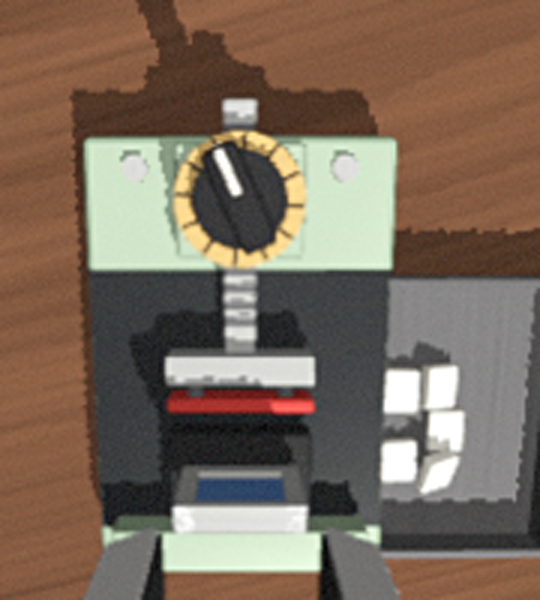

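```bash
cat > m13.py <<'E'
from turn import *
K[:2]=[.4733,.0061]
grasp(np.deg2rad(189.9)); print(st()['qpos'])
tot=0
L=[]
for d in [2]+[12]*5+[4]*20:
    step(d); tot+=d; o=st(); t=tz(8); L.append((tot,t)); print(tot,'tz %.3f'%t,np.round(o['contact_force'],1),round(o['opening'],4),round(o['clock'],1))
    if tot>=62 and t<-.24: break
    if tot>=106: break
json.dump([float(tot),list(map(float,step.q))],open('turn.json','w'))
f=grab_frame('scene'); save(f,'s13.png')
cv2.imwrite('pics/s13b.png',cv2.resize(f['image'][140:260,200:340],None,fx=5,fy=5,interpolation=cv2.INTER_CUBIC)[:,:,::-1])
E
python3 m13.py
```

```text
pre (array([-0.2 , -0.99, -0.24]), array([ 0.016,  0.037, -0.014]), 0.0365, 52.0) tz -0.005
grip (array([ 0.47, -6.16,  2.95]), array([-1.075,  0.026,  0.104]), 0.0154, 52.6) tz 0.135
[-0.0649  0.2929  1.8664 -0.0009  0.9816 -1.8082]
2 tz -0.134 [-1.1 -2.4 -0.2] 0.0157 52.9
14 tz -0.120 [ 0.5 -4.8  0.4] 0.0157 53.4
26 tz -0.131 [-1.5 -5.6  1.1] 0.0153 53.8
38 tz -0.147 [-0.4 -7.   1. ] 0.0158 54.3
50 tz -0.123 [-0.6 -5.9  1. ] 0.0154 54.7
62 tz -0.107 [-1.2 -7.1  0.8] 0.0157 55.2
66 tz -0.101 [-1.5 -6.9  0.5] 0.0157 55.6
70 tz -0.094 [-1.9 -6.8  0.8] 0.016 55.9
74 tz -0.113 [-1.8 -7.6  1.3] 0.0154 56.3
78 tz -0.109 [-2.1 -7.7  0.6] 0.0156 56.7
82 tz -0.100 [-2.2 -8.9  2.3] 0.0157 57.1
86 tz -0.046 [-2.3 -7.5  1.7] 0.0155 57.5
90 tz -0.009 [-1.9 -8.2  0.6] 0.0153 57.9
94 tz 0.000 [-2.3 -7.5  1.9] 0.0156 58.2
98 tz 0.040 [-2.2 -7.9  2.2] 0.0158 58.6
102 tz 0.045 [-2.1 -8.2  2.6] 0.0159 59.0
106 tz 0.035 [-3.3 -6.9  2.1] 0.0154 59.4
```

```bash
cat > m14.py <<'E'
from turn import *
K[:2]=[.4733,.0061]
tot,q=json.load(open('turn.json')); step.q=np.array(q); print(np.round(st()['qpos']-step.q,4))
for d in [4,4]:
    step(d); tot+=d; o=st(); t=tz(8); print(tot,'tz %.3f'%t,np.round(o['contact_force'],1),round(o['opening'],4),round(o['clock'],1))
release()
from knob import *
f=knob_look('w14.png'); print(knob_pose(f),F())
im=f['image'].astype(int)
red=(im[...,0]>150)&(im[...,1]<70)&(im[...,2]<70); red[230:]=0
P=toS(cloud(f,red)); print('red',len(P),np.percentile(P,[2,50,98],axis=0))
for d in masks_of(f,'mount')[:1]:
    Q=cloud(f,d['pixels']); q=Q[Q[:,2]>.105]; r=rect(q); print('mount',len(q),r,toS([[*(r[0]/1000),0]]),np.percentile(Q[:,2],98))
# disc mark profile
def prof(f):
    out=[]
    for a in range(0,360,1):
        w=np.deg2rad(a); pts=[S(-100+r*np.cos(w-SY),0+r*np.sin(w-SY),62) for r in (25,26,27,28)]
        uv=project(f,pts); v=[cv2.getRectSubPix(f['image'],(1,1),(float(u),float(v_))).sum() for u,v_ in uv]
        out.append(np.mean(v))
    return np.array(out)
for n in ('w11','w12','w14'):
    g=load(n+'.npz'); p=prof(g); 
    from scipy.signal import find_peaks
    pk,_=find_peaks(-p,prominence=60,distance=8); print(n,pk.tolist(),p[pk].astype(int).tolist())
cv2.imwrite('pics/w14b.png',cv2.resize(f['image'][40:240,180:360],None,fx=3,fy=3,interpolation=cv2.INTER_CUBIC)[:,:,::-1])
E
python3 m14.py; ls *.npz pics | head -50
```

```text
[-0.0004 -0.0001  0.0003 -0.0011  0.0006 -0.0026]
110.0 tz 0.046 [-2.  -9.   2.9] 0.0158 59.8
114.0 tz 0.046 [-3.3 -7.9  2.9] 0.0155 60.2
top 502 (array([473.9251,   6.1899]), (43.60661697387695, 16.13509750366211), 82.17456817626953) [[-99.3984   0.2758   0.    ]]
white 66 [-100.946    10.8995  110.2083]
82.17456817626953 (array([ 0.28, -0.04,  0.1 ]), array([0.039, 0.006, 0.028]), 0.0363, 63.2)
red 116 [[ 10.0305 -32.4876  56.8322]
 [ 11.8335  -5.222   59.5447]
 [ 15.5942  26.5449  61.2067]]
mount 0 (array([0., 0.]), (0.0, 0.0), 0.0) [[-556.2401 -125.9738    0.    ]] 0.02446044382316792
w11 [7, 37, 66, 97, 127, 142, 158, 188, 218, 248, 278, 308, 338] [422, 405, 408, 394, 344, 357, 222, 243, 224, 338, 387, 449, 359]
w12 [10, 40, 70, 100, 130, 161, 177, 190, 220, 250, 280, 310, 341] [405, 408, 347, 383, 391, 312, 317, 294, 320, 386, 431, 410, 381]
w14 [9, 39, 68, 98, 129, 158, 189, 219, 249, 279, 309, 338] [402, 405, 353, 345, 326, 253, 245, 230, 246, 359, 426, 416]
scene0.npz
top0.npz
w1.npz
w10.npz
w11.npz
w12.npz
w14.npz
w2.npz
w6.npz
w7.npz

pics:
s13.png
s13b.png
s2.png
s4.png
s4b.png
s9.png
s9b.png
scene0.png
stagebig.png
stagebig2.png
t7.png
top0.png
w1.png
w10.png
w11.png
w11b.png
w12.png
w12b.png
w14.png
w14b.png
w1big.png
w2.png
w3.png
w4.png
w5.png
w6.png
w7.png
w9.png
wrist0.png
```

View pics/w14b.png

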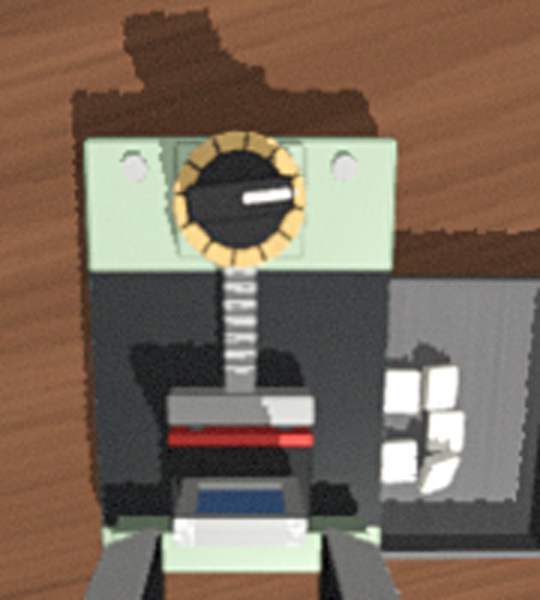

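```bash
cat > m15.py <<'E'
from fit import *
yaw=SY+np.pi
c=S(20,0,0); p=c-0.09*np.array([np.cos(yaw),np.sin(yaw),0]); p[2]=0.30
bot.move_ptp(p,down(yaw))
f=grab_frame('wrist'); save(f,'w15.png')
v,u=np.mgrid[:384,:512]; P=at_depth(f,np.c_[u.ravel(),v.ravel()]); s=toS(P)
box=(s[:,0]>0)&(s[:,0]<58)&(abs(s[:,1])<45)&(f['z_map'].ravel()>0)
for nm,lo,hi in (('frame top',112,122),('base top',56,63)):
    r=rect(P[box&(s[:,2]>lo)&(s[:,2]<hi)]); print(nm,r,toS([[*(r[0]/1000),0]]))
bot.movej([1.15,.3,1.521,0,1.321,-.067])
t=grab_frame('top'); save(t,'t15.png'); g=grab_frame('scene'); save(g,'s15.png')
for nm,z in (('scraper',.004),('eyepiece',0),('jar',0),('mount',.035)):
    for d in place_of(t,nm)[:3]: print(nm,round(d['p'],2),on_plane(t,[d['centre']],z)[0])
for d in masks_of(t,'scraper')[:1]:
    Q=cloud(t,d['pixels']); q=Q[(Q[:,2]>.076)]; print('scr',rect(q),np.percentile(Q[:,2],[2,50,98]))
cv2.imwrite('pics/s15b.png',cv2.resize(g['image'][140:260,200:340],None,fx=5,fy=5,interpolation=cv2.INTER_CUBIC)[:,:,::-1]); print(F())
E
python3 m15.py
```

```text
frame top (array([606.3434, -28.7711]), (54.20783615112305, 10.58991527557373), 75.47620391845703) [[37.5572  0.0614  0.    ]]
base top (array([597.9934, -26.5724]), (68.81127166748047, 56.935447692871094), 75.23958587646484) [[28.9226  0.0692  0.    ]]
scraper 0.89 [0.4397 0.3151 0.004 ]
scraper 0.34 [0.4851 0.0094 0.004 ]
eyepiece 0.55 [0.7507 0.2467 0.    ]
eyepiece 0.51 [ 0.7547 -0.2026  0.    ]
jar 0.66 [0.7427 0.2424 0.    ]
mount 0.89 [ 0.6158 -0.0306  0.035 ]
mount 0.89 [ 0.5176 -0.427   0.035 ]
mount 0.74 [ 0.4133 -0.4192  0.035 ]
scr (array([431.7824, 318.9771]), (38.33619689941406, 13.870317459106445), 18.330646514892578) [0.0142 0.0315 0.0829]
(array([-0.33,  0.53, -0.27]), array([ 0.022, -0.026,  0.015]), 0.0358, 66.8)
```

View pics/s15b.png

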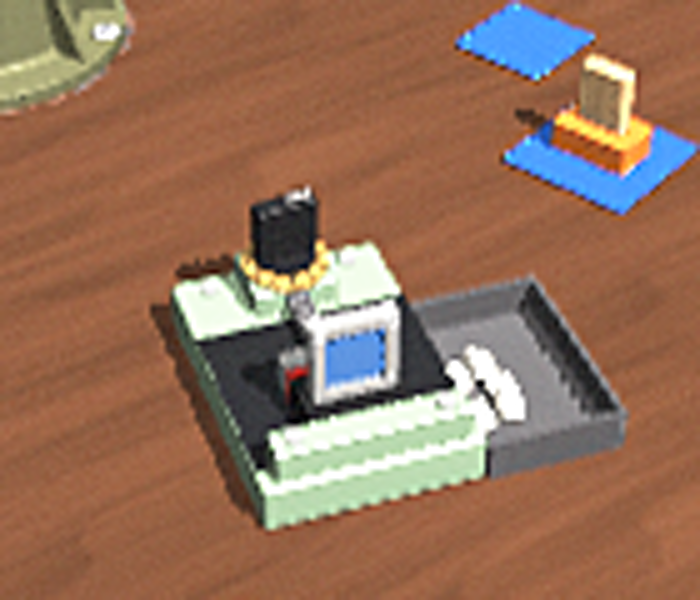

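View pics/t15.png

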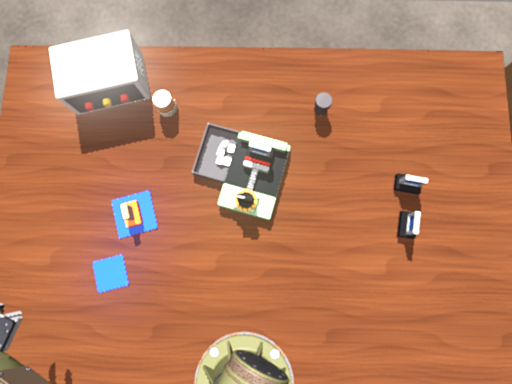

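View pics/w15.png

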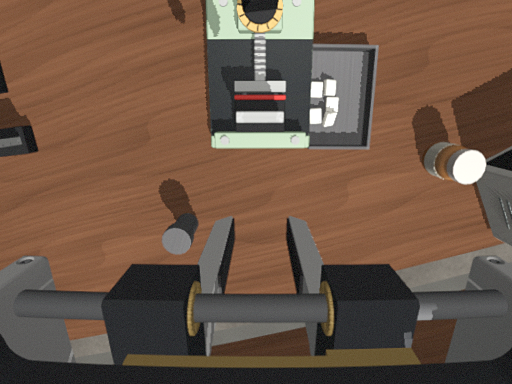

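All the checks agree: the mount sits at stage (37.6, 0), flush with the fence. The scraper stands on its mat, the five chips are in the tray, and the bystanders haven't moved.

```bash
python3 -c "
from h import *
bot.hand_in(); print(F())"
```

```text
the job is handed in; nothing more can be done
the job is handed in; nothing more can be done
```

The clamp stage is ready and the job is handed in, at about 67 s on the robot's clock.

- **Chips:** One straight pass with the scraper pushed all five chips off the plate into the tray. The wrist and scene pictures showed the plate clear, with one chip leaning on the others in the tray.
- **Scraper:** It is back standing near the middle of the 110 mm mat.
- **Mount:** It had been knocked about 3 cm by the time I reached it, so I measured it again and took the same (leftmost) one. It now stands on the plate at stage x = 37.6 mm, y = 0.1 mm, which is flush against the fence and square to it within about 1°.
- **Knob:** I closed the jaw in two grasps. The torque rose by about 0.15 N m once the jaw met the mount, then stayed level over the last 16° or so of turning. Measured against the disc marks, the clutch slipped about 16° (0.29 rad), and I stopped and let go there.
- **Bystanders:** The eyepiece and jar stand where they did at the start.

Two readings were not clean. The torque sensor carried an offset of about -0.26 N m while gripping the knob, so I judged slip by the change in torque rather than its value. In the second grasp the knob turned 108° for a commanded 114°, so the slip figure comes from the camera instead.

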